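# Fold down the serving ledge of a counter cabinet

## Task

Get the little counter cabinet's fold-down front ready as a serving ledge: move the seasoning container that stands in its way to a free spot on the worktop, keeping all three containers upright, pull both slide-out supports fully out while the flap is still up, then lower the flap until it lies level on them. Leave the soup bowl, the oil bottle and the small sauce dish where they are, and never let the flap sink below level.

Things in the scene. Friction and masses are not known exactly. Their poses are not given: they have to be found in the camera images.
- cabinet: White counter cabinet, fixed, 310 mm wide (y), 170 mm deep (x), roof 190 mm above the worktop. Origin on the worktop under the middle of its front plane (x = 0); +x points into the cabinet, away from the robot, +y to its left, z up. Below 70 mm the front is a plinth with slots for the supports at y = +111 and -111 mm; above it is the flap.
- flap (a joint): Angle of the steel drop-front flap: 0 upright, pi/2 level, pointing to the robot; it goes on to 2.0, hanging below level, if nothing is under it. Stiff hinge (0.4 N m): it stays where left down to about 0.9 rad, then sinks slowly by its own weight (0.65 kg, friction nearly holds it). Level on the supports its upper (inner) face is 82 mm high; it covers cabinet x = -167 to 0 mm.
- flap_hinge (a point): Fixed point on the flap's hinge line (along cabinet y), at cabinet x = -12, y = 0, z = 70 mm: the lower edge of the flap's outer face. The flap is a plate 282 mm wide, 12 mm thick (x = -12 to 0 when closed) and 155 mm tall from here.
- flap_lip (a point): Middle of the flap's top edge, on its inner (cabinet side) face; moves with the flap. Closed it is 225 mm high, 35 mm above the roof, so that fingers can hook behind this lip from above.
- support_left (a joint): How far the left support (cabinet y = +111 mm) is pulled out towards the robot, in m: 0 = in, 0.125 = its stop; about 2 N friction. Its bearing bar (16 mm wide, top 69 mm high) hides in the cabinet at 0 and comes out under the flap when pulled. In front of it shows only a low neck (16 mm wide, 43 to 53 mm high) that ends in a crossbar; these are too low to hold the flap level.
- support_right (a joint): The same for the right support (cabinet y = -111 mm).
- pull_left (a point): Left support's T-pull: middle of its crossbar's face on the cabinet side. The crossbar is 70 mm along cabinet y, 12 mm thick, 33 to 53 mm high. At joint 0 this face is at cabinet x = -62 mm, 50 mm before the closed flap: fingers from above, one each side of the neck, hook behind it; a tool leaning back from the flap by 20 to 40 degrees keeps the gripper's body clear of the flap.
- pull_right (a point): The same point of the right support.
- pepper_shaker: Plain steel pepper shaker, 58 mm across, 95 mm tall, about 0.16 kg, loose. Origin at the centre of its foot, z up. One of three seasoning containers: any one of them stands in the flap's way (cabinet x -0.12 to -0.16 m, y within 0.1 m of 0), the other two more than 0.2 m to the cabinet's left and right.
- chili_oil_jar: Squat jar with a green lid, 64 x 68 mm, 84 mm tall (lid 63 mm across), 0.25 kg, loose; seasoning container. Origin at the centre of its foot, z up.
- spice_jar: Slim round spice jar with a pale lid, 47 mm across, 98 mm tall, 0.11 kg, loose; seasoning container. Origin at the centre of its foot, z up.
- soup_bowl: White bowl of soup, 141 mm across, 62 mm tall, loose; leave it alone. Origin at the centre of its foot.
- sesame_oil: Small oil bottle with a yellow cap, 62 x 57 mm, 141 mm tall, loose; leave it alone. Origin at the centre of its foot.
- sauce_dish: Small white sauce dish, 67 mm across, 21 mm tall, loose, in front of the cabinet; leave it alone. Origin at the centre of its foot. Free worktop for setting a thing down: world x from 0.33 m, y from -0.42 to 0.40 m, wherever nothing listed stands.
Not all that is in view belongs to the job. What is shaped like the pepper_shaker but orange or turquoise is not meant.

How it is judged:
By the outcome, as a careful person would: the job done as asked, in the order asked, and still so for the second after the job is handed in, with the robot touching nothing.
It also fails if it takes over 64 s, if anything falls off the work surface, if the arm or the gripper's body presses on something with over 40 N, if the wrist force passes 120 N, or if a joint passes its speed limit or range.

## Robot

A 6-joint arm with a two-finger parallel gripper is mounted at the origin on a cart in front of the work surface, level with it; the furniture and walls round the work are solid. World frame = base frame: x ahead of the robot, y to its left, z up, the work surface at z = 0. Lengths are in mm, angles in rad, forces in N, time in s.
With the tool pointing down it reaches from about 300 to 775 mm from the base axis. Payload 14.6 kg.
Tool frame: the origin (TCP) lies midway between the tips of the shut fingers; the grasp point (between the pads) lies 19 mm behind it; z points along the fingers, y is the line along which they close (so a half turn about z gives the same grasp; the last joint's range is limited). The gripper opens to 94 mm and grips with 3 to 60 N. Pads are 16 mm wide; open, the fingers measure 119 mm over their backs; the gripper's body (75 mm by 177 mm) begins 78 mm behind the grasp point.
Start: joints at [1.145, 0.3, 1.521, -0, 1.321, -0.067], TCP at [193.13, 514.966, 205.446] pointing down, gripper open.
Joint ranges: [-3.03, 3.03], [-0.79, 2.21], [0.23, 2.52], [-1.04, 4.18], [0, 3.07], [-2.55, 2.55]. Speed limits (rad/s): [2.22, 2.22, 2.57, 3.14, 3.14, 3.14].

## Interface

Orientations are given as a rotation vector (axis times angle).
In Python, from bench import r gives the robot as it stands.
- The arm moves only by the shell command python3 -m creep 'ROWS' [FORCE]. ROWS is JSON, a list that holds one entry, the list of rows, each a list of 7 numbers: the turn, a rotation vector about the tool's x, y, z each as a share of 0.5 rad, from -1 to 1, then the shift along the tool's x, y, z each as a share of 0.2 m, from -1 to 1, then the closure, from -1 (fully open) to 1 (shut). In form: [[[wx, wy, wz, tx, ty, tz, gripper], ...]]. A call has 1 to 10 rows; each row shifts and turns the commanded pose from where the row before left it, along the tool's axes as they then stand; what a row does not reach is not made up. A row lasts 1/12 s, in which the tool goes at most 41.7 mm and 7.16 degrees, less where a joint would pass 70% of its speed; a pose out of reach is approached as far as the arm can. A call with a number of a shift or a turn outside -1 to 1 is refused whole. A call with a gripper value outside its range is refused whole. The fingers move at their own pace and stop on an object; FORCE is the grip in N (left out, the last holds). Time passes only in rows, so rows that do not move let the fingers close. It gives the time, the measured TCP pose, the force, the opening and the grip force at its end, in the units of the state.
- r.sense(): the state, without advancing time (a new reading comes with each control period).
- r.get_image(name): name is "scene" or "top" or "wrist"; returns a dict with "pixels" (420x560x3 uint8, blue, green, red), "range_z" (420x560 float32, mm along the optical axis (not along the pixel's ray), 0 where there is no reading), "mtx" (3x3 intrinsics, pixels), "xyz" and "orientation" of the camera in the world; the wrist camera has in their place "T_tool_cam" (4x4, takes a point from camera to tool coordinates, whose origin is the TCP and whose axes are the flange's). Camera axes: x right, y up, looking along -z (the intrinsics and any distortion apply to the point x, -y, -z); pixel columns grow to the right and rows downward; lengths in mm; the calibration is good to about 2 mm. A picture is of the moment at which its call begins: read the wrist's pose just before it.
- r.finish_job(): hands the job in; it is judged then, once.
The state is a dict: "clock": time; "joints": joint angles; "qd": joint speeds; "joint_torque": joint torques, N m; "position": TCP position; "ee_rot": TCP orientation; "ft_force": force on the tool from outside, world axes, zero at the start; "wrist_torque": the same for the moment, N m; "gripper_width": opening from 0.0 (shut) to 1.0 (fully open); "grip_force": force on a finger pad.
Only numpy, scipy, OpenCV 4.12 (cv2) and the standard library are available. Lean on these libraries where they do the work, as an engineer would, in place of code of your own. Each camera call takes 0.05 s, during which the arm holds its last target. There are 200 camera calls.

## Working session

There is one attempt and no reset: what is moved stays moved. The work goes in short steps, Python scripts to look and compute and a shell command to move; the robot and the scene stay as the last step left them, time stands still between calls to the robot, and variables do not carry over. Pictures are saved under pics/ and viewed, at most 10 in all, crops included, and the job is handed in when it is done.

```bash
ls; mkdir -p pics; cat > h.py <<'E'
import numpy as np, cv2
from scipy.spatial.transform import Rotation as R
from bench import r
def cam(name):
    s=r.sense(); im=r.get_image(name)
    if name=="wrist":
        T=np.eye(4);T[:3,:3]=R.from_rotvec(s["ee_rot"]).as_matrix();T[:3,3]=s["position"]
        T=T@np.array(im["T_tool_cam"])
    else:
        T=np.eye(4);o=np.array(im["orientation"],float)
        T[:3,:3]=o if o.shape==(3,3) else R.from_rotvec(o).as_matrix() if o.size==3 else R.from_quat(o).as_matrix()
        T[:3,3]=im["xyz"]
    return im,T
def cloud(im,T):
    z=im["range_z"];K=np.array(im["mtx"]);v,u=np.mgrid[:z.shape[0],:z.shape[1]]
    P=np.stack([(u-K[0,2])/K[0,0]*z,-(v-K[1,2])/K[1,1]*z,-z],-1)
    W=P@T[:3,:3].T+T[:3,3];W[z==0]=np.nan
    return W
E
python3 - <<'E'
from h import *
for n in ("scene","top"):
    im,T=cam(n);print(n,{k:v for k,v in im.items() if k not in("pixels","range_z")})
    cv2.imwrite(f"pics/{n}0.png",im["pixels"]);W=cloud(im,T);np.save(f"{n}0.npy",W)
    print((im["range_z"]>0).mean(),np.round(W[::70,::80],0).tolist() if n=="top" else "")
print(r.sense())
E
```

```text
pics
scene {'mtx': array([[506.22842663,   0.        , 284.32493184],
       [  0.        , 506.22842663, 214.77928834],
       [  0.        ,   0.        ,   1.        ]]), 'xyz': array([-236.63707915, -699.10513793, 1064.79409506]), 'orientation': array([ 0.81965124, -0.33792121, -0.78891038])}
0.9960246598639456 
top {'mtx': array([[494.52725558,   0.        , 286.82543613],
       [  0.        , 494.52725558, 209.90817912],
       [  0.        ,   0.        ,   1.        ]]), 'xyz': array([ 177.88508729,  -86.77336542, 1427.90394485]), 'orientation': array([ 0.26505832, -0.184558  , -1.21424435])}
0.9961054421768708 [[[626.0, 671.0, 631.0], [664.0, 507.0, 653.0], [845.0, 472.0, 467.0], [1254.0, 476.0, 13.0], [1365.0, 220.0, -8.0], [2188.0, -19.0, -823.0], [2341.0, -433.0, -827.0]], [[523.0, 670.0, 538.0], [628.0, 587.0, 430.0], [692.0, 413.0, 429.0], [1001.0, 377.0, 3.0], [1086.0, 127.0, 11.0], [1186.0, -121.0, -5.0], [359.0, -134.0, 1191.0]], [[406.0, 667.0, 438.0], [508.0, 588.0, 292.0], [679.0, 522.0, 2.0], [746.0, 273.0, 47.0], [762.0, 29.0, 190.0], [936.0, -191.0, 2.0], [959
[... 511 characters left out ...]
, 'joints': array([ 1.14536155e+00,  3.00382631e-01,  1.52151967e+00,  5.43838141e-06,
        1.32069879e+00, -6.65891072e-02]), 'qd': array([ 5.78872987e-05, -1.99356383e-03, -7.16199883e-04, -1.03952794e-03,
       -9.02423842e-04, -3.19622923e-04]), 'joint_torque': array([-3.48284966e-04, -5.32633996e+01, -3.53287590e+01,  7.09152175e-02,
        2.34298676e-02, -8.88097770e-05]), 'position': array([193.05490899, 514.75316307, 204.96083523]), 'ee_rot': array([-5.60611256e-01, -3.09091280e+00,  1.53422491e-03]), 'ft_force': array([-0.94318516,  1.05978918, -0.75061039]), 'wrist_torque': array([-0.02239614, -0.02051952, -0.03139313]), 'grip_force': 0.0, 'gripper_width': 1.0025997809420455}
```

View pics/top0.png

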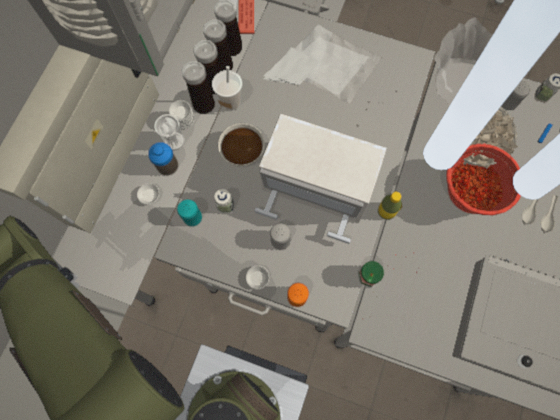

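View pics/scene0.png

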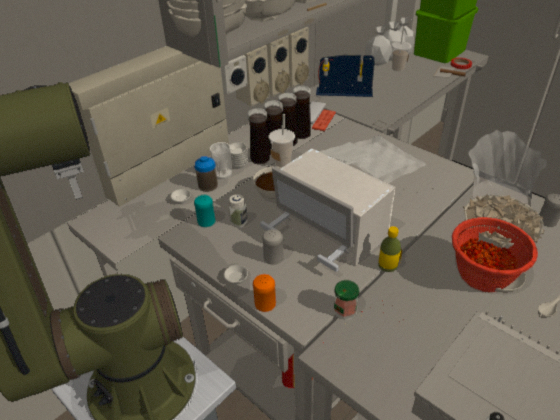

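```bash
python3 - <<'E'
from h import *
H=np.full((700,1200,3),0,np.uint8)
# roof fit: points with z 183..197
for n in("top0","scene0"):
    W=np.load(n+".npy").reshape(-1,3);W=W[~np.isnan(W).any(1)]
    m=(abs(W[:,2]-190)<5)&(W[:,0]>450)&(W[:,0]<1000)&(abs(W[:,1])<450)
    P=W[m][:,:2].astype(np.float32);print(n,len(P),cv2.minAreaRect(P), cv2.boxPoints(cv2.minAreaRect(P)).round().tolist())
    m=(W[:,2]>204)&(W[:,2]<235)&(W[:,0]>450)&(W[:,0]<1000)&(abs(W[:,1])<450)
    P=W[m][:,:2].astype(np.float32);print("lip",len(P),cv2.boxPoints(cv2.minAreaRect(P)).round().tolist())
    # clusters of objects above table
    m=(W[:,2]>14)&(W[:,2]<175)&(W[:,0]>300)&(W[:,0]<900)&(abs(W[:,1])<480)
    Q=W[m];g=np.zeros((300,500),np.uint8);i=(Q[:,0]/4).astype(int);j=((Q[:,1]+1000)/4).astype(int);g[i,j]=1
    g=cv2.morphologyEx(g,cv2.MORPH_CLOSE,np.ones((3,3)))
    c,l,st,ce=cv2.connectedComponentsWithStats(g)
    for k in range(1,c):
        if st[k,4]>15:
            q=Q[l[i,j]==k];print(np.round(q.min(0)),np.round(q.max(0)),np.round(np.median(q,0)),len(q))
E
```

```text
top0 6396 ((765.337158203125, 168.76541137695312), (682.8565673828125, 278.8230895996094), 70.54277801513672) [[520.0, -107.0], [783.0, -200.0], [1011.0, 444.0], [748.0, 537.0]]
lip 691 [[475.0, -42.0], [612.0, -137.0], [991.0, 410.0], [855.0, 505.0]]
[332. -77.  14.] [391. -20. 104.] [357. -49.  93.] 415
[342.  44.  14.] [408. 111.  29.] [377.  79.  19.] 175
[ 454. -253.   14.] [ 517. -188.   94.] [ 481. -219.   85.] 522
[450. 298.  15.] [508. 355. 102.] [474. 318.  90.] 470
[465. 442.  14.] [532. 479.  31.] [505. 459.  21.] 66
[473.  25.  14.] [533.  83. 103.] [495.  51.  92.] 438
[520. 219.  14.] [568. 267. 107.] [537. 238.  95.] 370
[ 547. -148.   14.] [635. 161. 175.] [614.  -2.  81.] 1589
[571. 317.  14.] [900. 480. 174.] [810. 435. 100.] 3026
[659. 192.  37.] [800. 333.  71.] [734. 265.  48.] 1576
[ 666. -249.   14.] [ 719. -187.  148.] [ 683. -213.   94.] 469
[ 732. -480.   14.] [ 900. -331.  136.] [ 827. -416.   71.] 2088
scene0 3804 ((765.0531005859375, 165.0718994140625), (685.172607421875, 281.68084716796875), 70.19710540771484) [[516.0, -110.0], [782.0, -205.0], [1014.0,
[... 201 characters left out ...]
18.] 122
[447. 290.  14.] [504. 352.  98.] [468. 307.  68.] 501
[ 452. -259.   14.] [ 514. -193.   89.] [ 472. -234.   78.] 757
[470.  18.  14.] [530.  77.  99.] [488.  37.  73.] 573
[465. 438.  14.] [514. 474.  23.] [485. 443.  19.] 26
[516. 213.  14.] [572. 264. 102.] [533. 228.  66.] 456
[ 544. -156.   14.] [804. 158. 175.] [622. -85.  93.] 4619
[570. 422.  14.] [638. 480. 123.] [592. 442.  73.] 594
[651. 436.  14.] [797. 480. 125.] [695. 452.  61.] 766
[ 661. -252.   14.] [ 725. -195.  145.] [ 680. -229.   77.] 718
[656. 207.  14.] [775. 331.  66.] [703. 283.  45.] 516
[ 728. -480.   15.] [ 900. -333.  130.] [ 830. -415.   72.] 2481
[799. 313.  14.] [900. 466. 175.] [845. 407.  98.] 1592
```

The top view shows the grey steel shaker at (281,236) in front of the flap, the chili jar at (372,272) and the spice jar at (223,200). The T-pulls are at (267,210) and (340,236), the sauce dish at (257,277), and the orange (298,294) and turquoise (190,212) decoys are separate. The scene view agrees, so the pepper shaker is the one to move.

```bash
python3 - <<'E'
from h import *
for n in("top0","scene0"):
    W=np.load(n+".npy").reshape(-1,3);W=W[~np.isnan(W).any(1)]
    def sel(z0,z1,x0,x1,y0,y1):
        return W[(W[:,2]>z0)&(W[:,2]<z1)&(W[:,0]>x0)&(W[:,0]<x1)&(W[:,1]>y0)&(W[:,1]<y1)]
    P=sel(184,197,624,830,-180,180);a=cv2.minAreaRect(P[:,:2].astype(np.float32));print(n,"roof",a,np.median(P[:,2]))
    P=sel(216,235,580,640,-180,180);a=cv2.minAreaRect(P[:,:2].astype(np.float32));print("lip",a,cv2.boxPoints(a).round(1).tolist(),np.median(P[:,2]))
    for y0,y1 in((60,160),(-160,-60)):
        P=sel(44,62,535,562,y0,y1);a=cv2.minAreaRect(P[:,:2].astype(np.float32));print("pull",a,P[:,:2].min(0),P[:,:2].max(0),np.median(P[:,2]),len(P))
    for nm,x,y,h in(("pepper",500,52,95),("chili",484,-220,84),("spice",543,242,98)):
        P=sel(h-6,h+10,x-45,x+45,y-45,y+45);print(nm,cv2.minEnclosingCircle(P[:,:2].astype(np.float32)),np.median(P[:,2]))
E
```

```text
top0 roof ((718.0363159179688, 7.044891357421875), (173.83348083496094, 310.6076354980469), 0.006319363135844469) 191.6321790743093
lip ((610.8790283203125, 6.6203765869140625), (280.65362548828125, 15.12585163116455), 89.87869262695312) [[603.0, -133.6999969482422], [618.0999755859375, -133.6999969482422], [618.7000122070312, 146.89999389648438], [603.5999755859375, 147.0]] 226.08776572325382
pull ((554.377685546875, 117.40998077392578), (69.07159423828125, 14.79487133026123), 89.9076919555664) [546.98320259  82.88137056] [561.78641275 151.94936508] 53.512332535621 117
pull ((556.1259155273438, -104.25183868408203), (68.14249420166016, 10.888664245605469), 88.80189514160156) [ 550.53177348 -138.40980221] [561.86915412 -70.21216721] 53.90773612758994 103
pepper ((502.30908203125, 53.546817779541016), 28.32772445678711) 94.05255560662329
chili ((485.89398193359375, -221.33970642089844), 31.63287925720215) 85.5563913644778
spice ((544.4972534179688, 244.06887817382812), 23.35105323791504) 99.27235136130525
scene0 roof ((718.5426635742188, 3.4090118408203125), (314.72161865234375, 174.6
[... 262 characters left out ...]
, -139.3000030517578], [618.2999877929688, 144.3000030517578]] 222.36958981583
pull ((554.17578125, 118.90654754638672), (14.241122245788574, 58.86347961425781), 3.5019304752349854) [545.50306566  89.66300518] [561.41747178 148.30201514] 50.58747868757308 66
pull ((554.6115112304688, -108.74443054199219), (68.65020751953125, 13.998355865478516), 89.22270202636719) [ 547.50204797 -143.06477422] [561.76268979 -74.42952084] 50.43316996055705 106
pepper ((499.9978942871094, 48.60099411010742), 26.881357192993164) 91.88211130960332
chili ((484.7656555175781, -224.6751251220703), 33.487831115722656) 82.76774018215622
spice ((542.27392578125, 244.0392608642578), 26.61591911315918) 96.65408834840025
```

```bash
python3 -m creep '[[[0,0,-0.239,0,0,0,-1],[0,0,-0.239,0,0,0,-1],[0,0,-0.239,0,0,0,-1],[0,0,0,-0.11,-0.166,0,-1],[0,0,0,-0.11,-0.166,0,-1],[0,0,0,-0.11,-0.166,0,-1],[0,0,0,-0.11,-0.166,0,-1],[0,0,0,-0.11,-0.166,0,-1],[0,0,0,-0.11,-0.166,0,-1]]]'
```

```text
clock: 0.85
position: [325.5, 313.9, 205.3]
ee_rot: [0.0, -3.141, 0.0]
ft_force: [0.9, 0.7, -0.2]
gripper_width: 1.003
grip_force: 0.0
```

```bash
python3 -m creep '[[[0,0,0,-0.11,-0.164,0,-1],[0,0,0,-0.11,-0.164,0,-1],[0,0,0,-0.11,-0.164,0,-1],[0,0,0,-0.11,-0.164,0,-1],[0,0,0,-0.11,-0.164,0,-1],[0,0,0,-0.11,-0.164,0,-1],[0,0,0,-0.11,-0.164,0,-1],[0,0,0,-0.11,-0.164,0,-1],[0,0,0,0,0,0,-1]]]' 
cat >> h.py <<'E'
def rel(p,rv=None):
    "shift in shares of 0.2 m (tool axes) and turn in shares of 0.5 rad from measured pose"
    s=r.sense();A=R.from_rotvec(s["ee_rot"])
    print("shift",np.round(A.inv().apply(np.array(p)-s["position"])/200,3),"turn",np.round((A.inv()*R.from_rotvec(rv)).as_rotvec()/.5,3) if rv is not None else "")
E
python3 - <<'E'
from h import *
im,T=cam("wrist");cv2.imwrite("pics/w1.png",im["pixels"]);W=cloud(im,T);np.save("w1.npy",W);print(im["T_tool_cam"],np.isfinite(W[...,0]).mean())
W=W.reshape(-1,3);W=W[~np.isnan(W).any(1)]
P=W[(W[:,2]>88)&(W[:,2]<104)&(abs(W[:,0]-500)<50)&(abs(W[:,1]-51)<50)];print(len(P),cv2.minEnclosingCircle(P[:,:2].astype(np.float32)) if len(P) else"")
for y0,y1 in((60,170),(-160,-50)):
    P=W[(W[:,2]>46)&(W[:,2]<60)&(W[:,0]>535)&(W[:,0]<590)&(W[:,1]>y0)&(W[:,1]<y1)];print(len(P), cv2.boundingRect(P[:,:2].astype(np.float32)) if len(P) else "")
E
```

```text
clock: 1.6
position: [503.2, 48.6, 204.8]
ee_rot: [-0.007, -3.141, 0.001]
ft_force: [0.4, 0.3, 0.2]
gripper_width: 0.999
grip_force: 0.0
[[ 1.23493652e-04  9.62084619e-01  2.72751114e-01  8.03227395e+01]
 [ 9.99999842e-01  3.08820937e-05 -5.61701903e-04  1.43868866e+00]
 [-5.48827887e-04  2.72751140e-01 -9.62084463e-01 -1.77229023e+02]
 [ 0.00000000e+00  0.00000000e+00  0.00000000e+00  1.00000000e+00]] 0.9959948979591837
1999 ((503.677001953125, 53.43355178833008), 26.00730323791504)
939 (548, 81, 42, 71)
979 (551, -140, 39, 71)
```

View pics/w1.png

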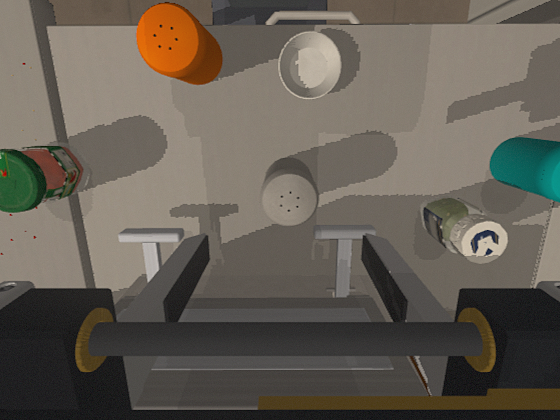

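The wrist view shows the shaker at (289,192) clear between the fingers, with the pulls at (345,233) and (150,237) behind it. All of them match the earlier measurements, so I descend and grasp.

```bash
python3 -m creep '[[[0,0,0,0.005,0.018,0.16,-1],[0,0,0,0,0,0.17,-1],[0,0,0,0,0,0.17,-1],[0,0,0,0,0,0.17,-1],[0,0,0,0,0,0.15,-1],[0,0,0,0,0,0,1],[0,0,0,0,0,0,1],[0,0,0,0,0,0,1],[0,0,0,0,0,0,1],[0,0,0,0,0,0,1]]]' 20
```

```text
clock: 2.48
position: [500.9, 57.0, 43.3]
ee_rot: [0.0, 3.139, -0.0]
ft_force: [1.1, -1.8, 2.7]
gripper_width: 0.685
grip_force: 1.3
```

```bash
python3 -m creep '[[[0,0,0,0,0,0,1],[0,0,0,0,0,0,1],[0,0,0,0,0,0,1],[0,0,0,0,0,0,1]]]' 20
```

```text
clock: 2.82
position: [500.8, 56.7, 42.8]
ee_rot: [0.001, 3.139, -0.0]
ft_force: [-2.0, -2.6, 9.0]
gripper_width: 0.612
grip_force: 20.0
```

```bash
python3 -m creep '[[[0,0,0,0,0,-0.1,1],[0,0,0,0,0,-0.2,1],[0,0,0,0,0,-0.2,1],[0,0,0,0.06,0.1,0,1],[0,0,0,0.097,0.161,0,1],[0,0,0,0.097,0.161,0,1],[0,0,0,0.097,0.161,0,1],[0,0,0,0.097,0.161,0,1],[0,0,0,0.097,0.161,0,1],[0,0,0,0.035,0.06,0,1]]]'
```

```text
clock: 3.65
position: [381.8, 252.7, 141.9]
ee_rot: [0.003, -3.142, -0.001]
ft_force: [-0.1, 0.3, -1.4]
gripper_width: 0.61
grip_force: 20.0
```

```bash
python3 -m creep '[[[0,0,0,0,0,0.15,1],[0,0,0,0,0,0.17,1],[0,0,0,0,0,0.12,1],[0,0,0,0,0,0.04,1],[0,0,0,0,0,0,1],[0,0,0,0,0,0,1]]]'
```

```text
clock: 4.15
position: [384.4, 250.1, 46.2]
ee_rot: [0.001, 3.141, 0.001]
ft_force: [-0.2, 0.5, -2.1]
gripper_width: 0.615
grip_force: 20.0
```

```bash
python3 -m creep '[[[0,0,0,0,0,0.008,1],[0,0,0,0,0,0.008,1],[0,0,0,0,0,0,1],[0,0,0,0,0,0,1]]]'
```

```text
clock: 4.48
position: [384.3, 250.0, 42.7]
ee_rot: [0.001, 3.141, 0.001]
ft_force: [0.5, -0.0, -1.5]
gripper_width: 0.614
grip_force: 20.0
```

```bash
python3 -m creep '[[[0,0,0,0,0,0.006,1],[0,0,0,0,0,0,1],[0,0,0,0,0,0,-0.1],[0,0,0,0,0,0,-0.4],[0,0,0,0,0,0,-0.7],[0,0,0,0,0,0,-1],[0,0,0,0,0,0,-1],[0,0,0,0,0,0,-1],[0,0,0,0,0,0,-1]]]'
```

```text
clock: 5.23
position: [384.0, 249.9, 41.0]
ee_rot: [-0.0, -3.142, 0.0]
ft_force: [-0.0, 0.7, 0.0]
gripper_width: 0.984
grip_force: 0.0
```

```bash
python3 -m creep '[[[0,0,0,0,0,-0.1,-1],[0,0,0,0,0,-0.2,-1],[0,0,0,0,0,-0.2,-1],[0,0,0,0,0,-0.2,-1],[0,0,0,0,0,-0.1,-1],[0,0,0,0,0,0,0.5],[0,0,0,0,0,0,0.5],[0,0,0,0,0,0,0.5]]]'
python3 - <<'E'
from h import *
im,T=cam("wrist");cv2.imwrite("pics/w2.png",im["pixels"]);W=cloud(im,T).reshape(-1,3);W=W[~np.isnan(W).any(1)]
P=W[(W[:,2]>88)&(W[:,2]<104)&(abs(W[:,0]-384)<50)&(abs(W[:,1]-250)<50)];print(len(P),cv2.minEnclosingCircle(P[:,:2].astype(np.float32)) if len(P) else"",np.median(P[:,2]))
print(r.sense()["position"],r.sense()["gripper_width"])
E
```

```text
clock: 5.9
position: [383.6, 249.7, 199.9]
ee_rot: [-0.0, -3.14, 0.001]
ft_force: [-0.3, 0.2, -0.7]
gripper_width: 0.821
grip_force: 0.0
2049 ((386.69219970703125, 251.28680419921875), 26.366737365722656) 90.30689488057544
[383.55358982 249.63414671 199.67190175] 0.7821109361002285
```

```bash
python3 -m creep '[[[0,-0.209,0,0,0,0,0.36],[0,-0.209,0,0,0,0,0.36],[0,-0.209,0,0,0,0,0.36],[0,-0.209,0,0,0,0,0.36],[0,-0.209,0,0,0,0,0.36],[0,0,0,-0.077,-0.111,0.103,0.36],[0,0,0,-0.077,-0.111,0.103,0.36],[0,0,0,-0.077,-0.111,0.103,0.36],[0,0,0,-0.077,-0.111,0.103,0.36],[0,0,0,-0.077,-0.111,0.103,0.36]]]'
python3 - <<'E'
from h import *
im,T=cam("wrist");cv2.imwrite("pics/w3.png",im["pixels"]);W=cloud(im,T).reshape(-1,3);W=W[~np.isnan(W).any(1)]
a=np.radians(30);M=np.array([[-np.cos(a),0,np.sin(a)],[0,1,0],[-np.sin(a),0,-np.cos(a)]])
rv=R.from_matrix(M).as_rotvec();print(rv,r.sense()["ee_rot"])
rel((526,116.5,139),rv);rel((586,116.5,35))
for z0,z1,x0,x1 in((46,58,530,600),(58,66,530,600),(44,58,572,600)):
    P=W[(W[:,2]>z0)&(W[:,2]<z1)&(W[:,0]>x0)&(W[:,0]<x1)&(W[:,1]>60)&(W[:,1]<170)];print(len(P),P.min(0) if len(P) else "",P.max(0)if len(P) else "")
P=W[(W[:,2]>49)&(W[:,2]<58)&(W[:,1]>60)&(W[:,1]<170)&(abs(W[:,1]-116)>14)&(W[:,0]>530)&(W[:,0]<590)];print(np.percentile(P,[3,97],axis=0),len(P))
E
```

```text
clock: 6.78
position: [502.5, 137.5, 148.5]
ee_rot: [-0.0, 2.621, -0.001]
ft_force: [-0.3, 1.8, 0.8]
gripper_width: 0.319
grip_force: 0.0
[0.         2.61799388 0.        ] [ 2.04277555e-03  2.62221765e+00 -2.65360148e-03]
shift [-0.074 -0.09   0.087] turn [-0.005 -0.008 -0.002]
shift [-0.076 -0.089  0.687] turn 
1264 [547.57078609  82.05345797  46.00308849] [599.99533696 151.43336408  52.89591451]
0  
293 [572.12161357 108.66106338  44.59649244] [599.99533696 124.8378939   52.60114517]
[[548.58989952  84.22805459  49.26871307]
 [558.82636952 150.3051418   51.93711959]] 370
```

View pics/w3.png

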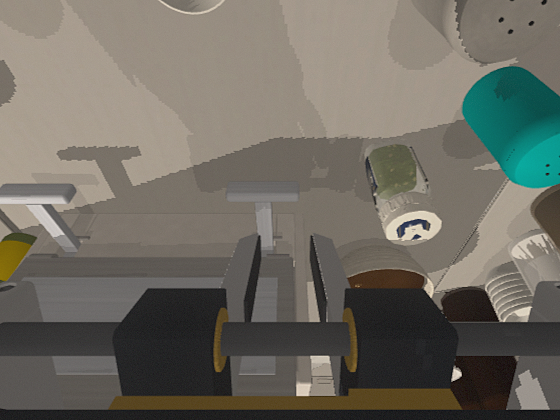

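The view shows the left T-pull at (262,188) with its neck below. The fingers are slightly left of it, so I shift and slide in behind it.

```bash
python3 -m creep '[[[0,0,0,-0.076,-0.1,0.087,0.36],[0,0,0,0,0,0,0.36],[0,0,0,0,0,0.13,0.36],[0,0,0,0,0,0.13,0.36],[0,0,0,0,0,0.13,0.36],[0,0,0,0,0,0.13,0.36],[0,0,0,0,0,0.08,0.36],[0,0,0,0,0,0,0.36]]]'
```

```text
clock: 7.5
position: [582.7, 118.7, 34.7]
ee_rot: [0.0, 2.625, -0.001]
ft_force: [-1.2, 0.4, -0.5]
gripper_width: 0.317
grip_force: 0.0
```

```bash
python3 -m creep '[[[0,0,0,0.0433,0,-0.025,0.36],[0,0,0,0.065,0,-0.0375,0.36],[0,0,0,0.065,0,-0.0375,0.36],[0,0,0,0.065,0,-0.0375,0.36],[0,0,0,0.065,0,-0.0375,0.36],[0,0,0,0.065,0,-0.0375,0.36],[0,0,0,0.065,0,-0.0375,0.36],[0,0,0,0.065,0,-0.0375,0.36],[0,0,0,0,0,0,0.36]]]'
```

```text
clock: 8.25
position: [466.5, 119.0, 39.0]
ee_rot: [-0.001, 2.62, -0.0]
ft_force: [0.3, 0.0, 0.3]
gripper_width: 0.321
grip_force: 0.0
```

```bash
python3 -m creep '[[[0,0,0,0.03,0,-0.01,0.36],[0,0,0,0.017,0,-0.008,0.36],[0,0,0,0.017,0,-0.008,0.36],[0,0,0,0.013,0,-0.006,0.36],[0,0,0,0,0,0,0.36]]]'
python3 - <<'E'
from h import *
im,T=cam("top");W=cloud(im,T).reshape(-1,3);W=W[~np.isnan(W).any(1)]
P=W[(W[:,2]>46)&(W[:,2]<60)&(W[:,0]>400)&(W[:,0]<590)&(W[:,1]>75)&(W[:,1]<160)];print(P[:,0].min(),len(P));print(r.sense()["ft_force"])
im,T=cam("wrist");W=cloud(im,T).reshape(-1,3);W=W[~np.isnan(W).any(1)]
P=W[(W[:,2]>46)&(W[:,2]<56)&(W[:,0]>390)&(W[:,0]<590)&(W[:,1]>75)&(W[:,1]<160)];print(np.percentile(P,[3,97],axis=0),len(P))
E
```

```text
clock: 8.67
position: [461.5, 121.5, 43.7]
ee_rot: [-0.001, 2.599, 0.01]
ft_force: [51.0, -1.0, 3.3]
gripper_width: 0.32
grip_force: 22.3
434.81999298697735 173
[50.1149664  -1.8244521   2.97060652]
[[433.31494928  87.01502438  46.66207903]
 [522.39693687 147.61587773  54.32433988]] 4327
```

```bash
python3 -m creep '[[[0,0,0,-0.02,0,0.01,0.36],[0,0,0,-0.02,0,0.01,0.36],[0,0,0,0,0,0,0.36]]]'
python3 - <<'E'
from h import *
s=r.sense();print(s["ft_force"],s["joints"],s["joint_torque"])
im,T=cam("wrist");W=cloud(im,T);cv2.imwrite("pics/w4.png",im["pixels"])
W=W.reshape(-1,3);W=W[~np.isnan(W).any(1)]
P=W[(W[:,2]>46)&(W[:,2]<56)&(W[:,0]>390)&(W[:,0]<455)&(W[:,1]>75)&(W[:,1]<160)&(abs(W[:,1]-117)>14)];print(np.percentile(P,[1,3,97,99],axis=0),len(P))
im,T=cam("top");cv2.imwrite("pics/t4.png",cv2.resize(im["pixels"][120:320,160:440],None,fx=2.5,fy=2.5))
E
```

```text
clock: 9.02
position: [464.5, 119.8, 39.8]
ee_rot: [0.0, 2.613, 0.003]
ft_force: [9.4, -0.4, 10.4]
gripper_width: 0.321
grip_force: 6.8
[ 9.36814578 -0.3698384  10.38231522] [ 0.24366121  0.19716346  2.2255801  -0.54069092  0.23483935 -0.83023851] [  0.8894703  -28.84975076 -14.34033215   0.59336605   1.77710194
  -0.32506526]
[[433.06936829  83.32006481  46.16181632]
 [433.27503755  84.43191554  46.43749622]
 [445.9829962  149.64597625  54.87238761]
 [449.38038424 150.74063058  55.56923532]] 1698
```

View pics/w4.png

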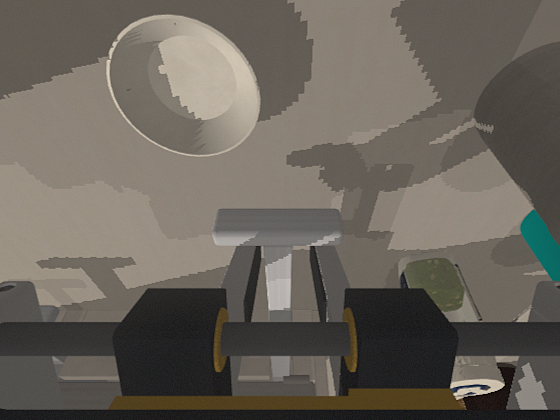

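The view shows the left crossbar at (278,228) hooked by both fingers, with nothing in front of it. I'll check the cabinet's front plane to judge whether this is the stop.

```bash
python3 - <<'E'
from h import *
for n in("scene0","top0","w1"):
    W=np.load(n+".npy").reshape(-1,3);W=W[~np.isnan(W).any(1)]
    print(n)
    for z0 in (8,30,55,75,90,110,130,150,170,190,205,215):
        P=W[(W[:,2]>z0)&(W[:,2]<z0+10)&(W[:,0]>585)&(W[:,0]<660)&(abs(W[:,1])<80)]
        if len(P)>5: print(z0+5,len(P),np.percentile(P[:,0],[5,50,95]).round(1))
    P=W[(abs(W[:,2]-190)<8)&(W[:,0]>622)&(W[:,0]<850)&(abs(W[:,1])<120)]
    if len(P): print("roof",np.percentile(P[:,0],[.5,99.5]))
im,T=cam("wrist");W=cloud(im,T).reshape(-1,3);W=W[~np.isnan(W).any(1)]
E
```

```text
scene0
13 102 [628.6 631.9 634.8]
35 98 [629.3 632.1 635.4]
60 43 [628.3 631.4 633.7]
80 93 [616.7 619.5 621.7]
95 94 [614.9 617.3 619.9]
115 92 [612.2 614.8 616.6]
135 106 [609.8 612.6 614.9]
155 105 [608.8 610.9 613.8]
175 108 [606.6 609.1 611.7]
195 149 [605.3 608.6 657.4]
210 115 [603.6 606.6 608.5]
220 225 [603.4 607.7 616.6]
roof [651.88624379 801.73215736]
top0
13 70 [590.6 632.6 634.4]
35 45 [631.3 632.7 633.7]
80 28 [619.2 620.1 621. ]
95 38 [617.  618.4 619.5]
115 44 [614.5 615.9 616.4]
135 39 [612.3 613.7 614.9]
155 57 [610.5 611.5 612.8]
175 46 [608.6 609.7 611.2]
195 511 [608.2 642.9 658. ]
210 52 [606.2 606.8 608. ]
220 129 [605.2 607.3 616.9]
roof [632.25334038 801.16316556]
w1
13 422 [632.3 633.1 633.7]
35 496 [632.3 633.  633.7]
80 545 [619.  619.8 620.6]
95 509 [616.8 618.2 619. ]
115 730 [614.4 615.3 616.1]
175 1072 [608.4 609.2 610.1]
195 1778 [607.4 608.3 609.3]
210 1924 [605.9 606.9 607.9]
220 1333 [605.1 606.2 607.3]
```

View pics/t4.png

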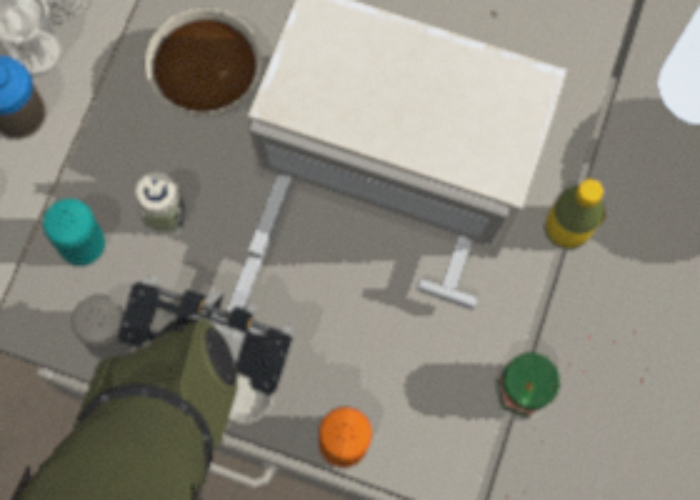

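The crop confirms that the front plane is at x=633, that the flap started slightly ajar, and that the supports started about 11 mm out. The left support is therefore at its stop, so I unhook and go to the right one.

```bash
python3 -m creep '[[[0,0,0,-0.026,0,0.015,0.36],[0,0,0,-0.118,0,-0.105,0.36],[0,0,0,-0.118,0,-0.105,0.36],[0,0,0,-0.118,0,-0.105,0.36],[0,0,0,-0.118,0,-0.105,0.36],[0,0,0,0,-0.188,0,0.36],[0,0,0,0,-0.188,0,0.36],[0,0,0,0,-0.188,0,0.36],[0,0,0,0,-0.188,0,0.36],[0,0,0,0,-0.188,0,0.36]]]'
python3 - <<'E'
from h import *
im,T=cam("wrist");W=cloud(im,T).reshape(-1,3);W=W[~np.isnan(W).any(1)]
rel((586,-105.5,35),np.array([0,2.618,0]))
P=W[(W[:,2]>46)&(W[:,2]<56)&(W[:,0]>530)&(W[:,0]<575)&(W[:,1]>-160)&(W[:,1]<-60)&(abs(W[:,1]+105)>14)];print(np.percentile(P,[1,3,97,99],axis=0),len(P))
P=W[(W[:,2]>46)&(W[:,2]<56)&(W[:,0]>390)&(W[:,0]<575)&(W[:,1]<160)&(W[:,1]>75)];print(np.percentile(P,[1,3],axis=0),len(P)) if len(P) else 0
E
```

```text
clock: 10.0
position: [507.0, -70.5, 157.6]
ee_rot: [-0.001, 2.618, 0.001]
ft_force: [0.5, 0.9, -0.4]
gripper_width: 0.319
grip_force: 0.0
shift [-0.034 -0.147  0.729] turn [-0.003  0.001  0.002]
[[ 550.79897034 -138.89625874   46.23109342]
 [ 551.28665245 -137.98126444   46.511645  ]
 [ 561.64553949  -71.68430926   51.80059973]
 [ 562.00885947  -70.72174976   51.97946304]] 469
[[433.73110748  82.38382327  46.18375832]
 [434.24198891  84.01431386  46.65392805]] 3668
```

```bash
python3 -m creep '[[[0,0,0,-0.038,-0.143,0.0,0.36],[0,0,0,0,0,0.1,0.36],[0,0,0,0,0,0.1,0.36]]]'
python3 - <<'E'
from h import *
r.get_image("wrist");rel((587,-105,35),np.array([0,2.618,0]))
E
```

```text
clock: 10.3
position: [534.5, -99.4, 126.9]
ee_rot: [0.003, 2.617, -0.001]
ft_force: [-0.3, 0.5, 0.8]
gripper_width: 0.321
grip_force: 0.0
shift [-0.012 -0.034  0.513] turn [ 0.001 -0.008 -0.004]
```

```bash
python3 -m creep '[[[0,0,0,-0.012,-0.034,0,0.36],[0,0,0,0,0,0.13,0.36],[0,0,0,0,0,0.13,0.36],[0,0,0,0,0,0.13,0.36],[0,0,0,0,0,0.12,0.36],[0,0,0,0,0,0,0.36]]]'
```

```text
clock: 10.85
position: [586.5, -104.0, 36.4]
ee_rot: [-0.001, 2.623, 0.003]
ft_force: [-0.0, 0.5, -0.8]
gripper_width: 0.322
grip_force: 0.0
```

```bash
python3 -m creep '[[[0,0,0,0.0433,0,-0.025,0.36],[0,0,0,0.065,0,-0.0375,0.36],[0,0,0,0.065,0,-0.0375,0.36],[0,0,0,0.065,0,-0.0375,0.36],[0,0,0,0.065,0,-0.0375,0.36],[0,0,0,0.065,0,-0.0375,0.36],[0,0,0,0.065,0,-0.0375,0.36],[0,0,0,0.065,0,-0.0375,0.36],[0,0,0,0,0,0,0.36]]]'
```

```text
clock: 11.6
position: [471.8, -102.5, 43.7]
ee_rot: [0.003, 2.622, -0.004]
ft_force: [0.2, 0.1, -0.8]
gripper_width: 0.316
grip_force: 0.0
```

```bash
python3 -m creep '[[[0,0,0,0.022,0,-0.01,0.36],[0,0,0,0.013,0,-0.006,0.36],[0,0,0,0,0,0,0.36]]]'
python3 - <<'E'
from h import *
im,T=cam("wrist");print(r.sense()["ft_force"]);W=cloud(im,T).reshape(-1,3);W=W[~np.isnan(W).any(1)]
P=W[(W[:,2]>46)&(W[:,2]<56)&(W[:,0]>390)&(W[:,0]<575)&(W[:,1]>-160)&(W[:,1]<-60)&(abs(W[:,1]+105)>14)];print(np.percentile(P,[1,3,97,99],axis=0),len(P))
E
```

```text
clock: 11.85
position: [466.4, -102.1, 43.3]
ee_rot: [0.004, 2.625, -0.007]
ft_force: [2.9, -0.7, 3.9]
gripper_width: 0.322
grip_force: 1.6
[ 1.54377759 -1.09671504  5.49094045]
[[ 436.99847357 -138.73030917   46.09977999]
 [ 437.22272733 -137.45889799   46.38362806]
 [ 451.82199384  -72.3361254    54.50428927]
 [ 463.02366055  -71.25086675   55.55126491]] 1642
```

```bash
python3 -m creep '[[[0,0,0,0.013,0,-0.004,0.36],[0,0,0,0.013,0,-0.004,0.36],[0,0,0,0,0,0,0.36]]]'
python3 - <<'E'
from h import *
im,T=cam("wrist");print(r.sense()["ft_force"]);W=cloud(im,T).reshape(-1,3);W=W[~np.isnan(W).any(1)]
P=W[(W[:,2]>46)&(W[:,2]<56)&(W[:,0]>390)&(W[:,0]<575)&(W[:,1]>-160)&(W[:,1]<-60)&(abs(W[:,1]+105)>14)];print(np.percentile(P,[1,3,97,99],axis=0),len(P))
E
```

```text
clock: 12.15
position: [462.4, -101.6, 43.2]
ee_rot: [0.006, 2.625, -0.01]
ft_force: [14.2, -1.3, -1.3]
gripper_width: 0.32
grip_force: 6.0
[13.5517811  -1.84639752 -0.11926034]
[[ 432.95588737 -138.70998904   46.1223683 ]
 [ 433.330423   -137.555925     46.44531675]
 [ 447.00529539  -72.45696251   54.57373115]
 [ 457.89910577  -71.28417969   55.58765095]] 1633
```

```bash
python3 -m creep '[[[0,0,0,-0.026,0,0.015,0.36],[0,0,0,-0.118,0,-0.105,0.36],[0,0,0,-0.118,0,-0.105,0.36],[0,0,0,-0.118,0,-0.105,0.36],[0,0,0,-0.118,0,-0.105,0.36],[0,0.209,0,0,0.108,0,0.36],[0,0.209,0,0,0.108,0,0.36],[0,0.209,0,0,0.108,0,0.36],[0,0.209,0,0,0.108,0,0.36],[0,0.209,0,0,0.108,0,0.36]]]'
python3 - <<'E'
from h import *
im,T=cam("top");W=cloud(im,T);cv2.imwrite("pics/t5.png",cv2.resize(im["pixels"][120:320,160:440],None,fx=2.5,fy=2.5))
W=W.reshape(-1,3);W=W[~np.isnan(W).any(1)]
for y0,y1 in((75,165),(-160,-60)):
    P=W[(W[:,2]>46)&(W[:,2]<60)&(W[:,0]>390)&(W[:,0]<470)&(W[:,1]>y0)&(W[:,1]<y1)];print(np.percentile(P[:,0],[1,5,50]),len(P))
rel((508,6,250),np.array([0,np.pi,0]))
th=np.linspace(.09,np.pi/2,19);s=130
X=621-s*np.sin(th)+12*np.cos(th)+8;Z=70+s*np.cos(th)+12*np.sin(th)
for a,x,z,dx,dz in zip(th,X,Z,np.r_[0,np.diff(X)],np.r_[0,np.diff(Z)]):print(round(a,2),round(x,1),round(z,1),"tx",round(-dx/200,3),"tz",round(-dz/200,3))
E
```

```text
clock: 13.03
position: [508.0, 8.3, 161.2]
ee_rot: [-0.009, -3.126, 0.01]
ft_force: [-1.0, -1.2, 0.7]
gripper_width: 0.323
grip_force: 0.0Traceback (most recent call last):
  File "<stdin>", line 5, in <module>
    return _quantile_unchecked(
        a, q, axis, out, overwrite_input, method, keepdims, weights)
    return _ureduce(a,
                    func=_quantile_ureduce_func,
    ...<5 lines>...
                    overwrite_input=overwrite_input,
                    method=method)
    r = func(a, **kwargs)
    result = _quantile(arr,
                       quantiles=q,
    ...<2 lines>...
                       out=out,
                       weights=wgt)
    slices_having_nans = np.isnan(arr[-1, ...])
                                  ~~~^^^^^^^^^
IndexError: index -1 is out of bounds for axis 0 with size 0
```

View pics/t5.png

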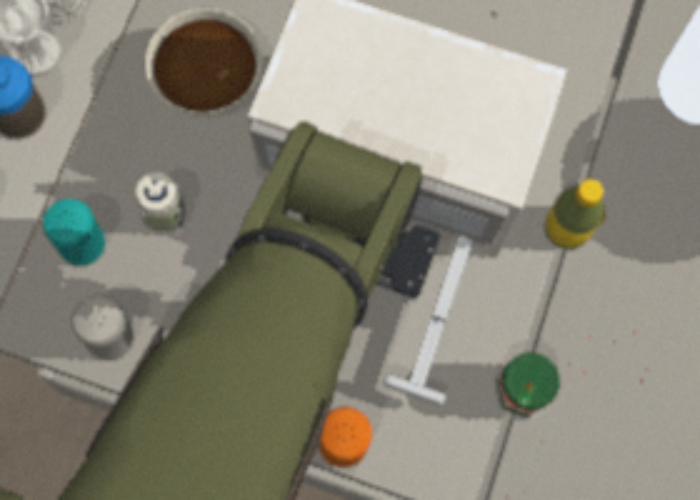

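The right support is out, with its crossbar at (415,390). The shaker stands upright at (103,325), and the arm hides the left support.

```bash
python3 - <<'E'
from h import *
im,T=cam("wrist");W=cloud(im,T)
W=W.reshape(-1,3);W=W[~np.isnan(W).any(1)]
for y0,y1 in((75,165),(-160,-60)):
    P=W[(W[:,2]>44)&(W[:,2]<60)&(W[:,0]>390)&(W[:,0]<455)&(W[:,1]>y0)&(W[:,1]<y1)]
    print(np.percentile(P[:,0],[1,5,50]) if len(P) else "",len(P))
rel((508,6,250),np.array([0,np.pi,0]))
th=np.linspace(.09,np.pi/2,19);s=130
X=621-s*np.sin(th)+12*np.cos(th)+8;Z=70+s*np.cos(th)+12*np.sin(th)
for a,x,z,dx,dz in zip(th,X,Z,np.r_[0,np.diff(X)],np.r_[0,np.diff(Z)]):print(round(a,2),round(x,1),round(z,1),"tx",round(-dx/200,3),"tz",round(-dz/200,3))
E
```

```text
[433.93522858 434.70795154 440.81961268] 1273
[433.97228239 434.74107754 440.85375498] 1254
shift [ 0.012 -0.02  -0.45 ] turn [-0.009 -0.032 -0.006]
0.09 629.3 200.6 tx -0.0 tz -0.0
0.17 618.5 200.1 tx 0.054 tz 0.002
0.25 607.9 198.8 tx 0.053 tz 0.006
0.34 597.4 196.7 tx 0.053 tz 0.011
0.42 587.1 193.6 tx 0.052 tz 0.015
0.5 577.0 189.8 tx 0.05 tz 0.019
0.58 567.4 185.1 tx 0.048 tz 0.023
0.67 558.1 179.6 tx 0.046 tz 0.027
0.75 549.4 173.4 tx 0.044 tz 0.031
0.83 541.1 166.6 tx 0.041 tz 0.034
0.91 533.5 159.0 tx 0.038 tz 0.038
0.99 526.5 150.9 tx 0.035 tz 0.041
1.08 520.2 142.2 tx 0.031 tz 0.043
1.16 514.6 133.0 tx 0.028 tz 0.046
1.24 509.9 123.4 tx 0.024 tz 0.048
1.32 505.9 113.4 tx 0.02 tz 0.05
1.41 502.7 103.1 tx 0.016 tz 0.051
1.49 500.4 92.6 tx 0.011 tz 0.052
1.57 499.0 82.0 tx 0.007 tz 0.053
```

```bash
python3 -m creep '[[[-0.009,-0.032,-0.006,0,0,-0.15,0.36],[0,0,0,0,-0.02,-0.15,0.36],[0,0,0,0,0,-0.15,0.36],[0,0,0,-0.16,0,0,0.36],[0,0,0,-0.16,0,0,0.36],[0,0,0,-0.16,0,0,0.36],[0,0,0,-0.15,0,0,0.36],[0,0,0,0,0,0,0.36]]]'
python3 - <<'E'
from h import *
r.get_image("wrist");rel((636,6,202),np.array([0,np.pi,0]))
E
```

```text
clock: 13.8
position: [636.8, 2.4, 248.8]
ee_rot: [0.005, 3.138, -0.0]
ft_force: [-0.3, -0.1, -0.5]
gripper_width: 0.322
grip_force: 0.0
shift [-0.004  0.018  0.236] turn [-0.     0.007 -0.006]
```

```bash
python3 -m creep '[[[0,0,0,0,0.01,0.08,0.36],[0,0,0,0,0,0.08,0.36],[0,0,0,0,0,0.07,0.36],[0,0,0,0,0,0,0.36],[0,0,0,0.035,0,0,0.36],[0,0,0,0.03,0,0,0.36],[0,0,0,0.03,0,0,0.36],[0,0,0,0,0,0,0.36]]]'
```

```text
clock: 14.52
position: [614.8, 5.0, 207.2]
ee_rot: [0.004, 3.133, -0.0]
ft_force: [0.3, 0.2, -0.4]
gripper_width: 0.321
grip_force: 0.0
```

```bash
python3 -m creep '[[[0,0,0,0.053,0,0.02,0.36],[0,0,0,0.053,0,0.016,0.36],[0,0,0,0.052,0,0.016,0.36],[0,0,0,0.05,0,0.019,0.36],[0,0,0,0.048,0,0.023,0.36],[0,0,0,0,0,0,0.36]]]'
python3 - <<'E'
from h import *
im,T=cam("scene");W=cloud(im,T).reshape(-1,3);W=W[~np.isnan(W).any(1)];print(r.sense()["ft_force"],r.sense()["position"])
cv2.imwrite("pics/s6.png",im["pixels"])
for y in((-110,-60),(60,110)):
    P=W[(W[:,2]>80)&(W[:,2]<230)&(W[:,0]>480)&(W[:,0]<628)&(W[:,1]>y[0])&(W[:,1]<y[1])]
    if len(P)>20:
        vx,vz,x0,z0=cv2.fitLine(P[:,[0,2]].astype(np.float32),cv2.DIST_HUBER,0,.01,.01).ravel();print(np.arctan2(-vx*np.sign(vz),abs(vz)),x0,z0,P[:,2].max(),len(P))
E
```

```text
clock: 15.02
position: [563.4, 5.2, 186.9]
ee_rot: [0.004, 3.135, -0.0]
ft_force: [-0.9, -0.1, 0.0]
gripper_width: 0.319
grip_force: 0.0
[ 0.46741253  0.40492358 -0.34396939] [564.1664032    5.21150954 187.355517  ]
0.56700027 554.5158 163.6001 203.73582678831917 166
0.5697968 555.5564 161.86996 204.00376847529287 133
```

```bash
python3 -m creep '[[[0,0,0,0.046,0,0.032,0.36],[0,0,0,0.044,0,0.033,0.36],[0,0,0,0.041,0,0.036,0.36],[0,0,0,0.038,0,0.038,0.36],[0,0,0,0.035,0,0.041,0.36],[0,0,0,0.031,0,0.043,0.36],[0,0,0,0,0,0,0.36]]]'
python3 - <<'E'
from h import *
im,T=cam("scene");W=cloud(im,T).reshape(-1,3);W=W[~np.isnan(W).any(1)];print(r.sense()["ft_force"],r.sense()["position"])
for y in((-110,-60),(60,110)):
    P=W[(W[:,2]>75)&(W[:,2]<210)&(W[:,0]>460)&(W[:,0]<615)&(W[:,1]>y[0])&(W[:,1]<y[1])]
    if len(P)>20:
        vx,vz,x0,z0=cv2.fitLine(P[:,[0,2]].astype(np.float32),cv2.DIST_HUBER,0,.01,.01).ravel();print(np.arctan2(-vx*np.sign(vz),abs(vz)),x0,z0,P[:,2].max(),len(P))
E
```

```text
clock: 15.65
position: [517.2, 5.4, 141.1]
ee_rot: [0.004, 3.137, 0.0]
ft_force: [0.4, 0.9, 0.4]
gripper_width: 0.322
grip_force: 0.0
[-0.1990775  -0.25149945  0.57454921] [517.93361693   5.32935738 141.94358815]
1.1353586 543.4093 118.28034 149.6071412614707 439
1.1401304 528.65485 125.212875 150.19440991805504 267
```

```bash
python3 -m creep '[[[0,0,0,0.018,0,0.028,0.36],[0,0,0,0.016,0,0.03,0.36],[0,0,0,0.014,0,0.03,0.36],[0,0,0,0.012,0,0.03,0.36],[0,0,0,0.011,0,0.03,0.36],[0,0,0,0.01,0,0.03,0.36],[0,0,0,0.008,0,0.03,0.36],[0,0,0,0.006,0,0.03,0.36],[0,0,0,0.004,0,0.03,0.36],[0,0,0,0,0,0,0.36]]]'
python3 - <<'E'
from h import *
im,T=cam("scene");W=cloud(im,T).reshape(-1,3);W=W[~np.isnan(W).any(1)];print(r.sense()["ft_force"],r.sense()["position"])
for y in((-110,-60),(60,110)):
    P=W[(W[:,2]>70)&(W[:,2]<150)&(W[:,0]>460)&(W[:,0]<605)&(W[:,1]>y[0])&(W[:,1]<y[1])]
    if len(P)>20:
        vx,vz,x0,z0=cv2.fitLine(P[:,[0,2]].astype(np.float32),cv2.DIST_HUBER,0,.01,.01).ravel();print(np.arctan2(-vx*np.sign(vz),abs(vz)),x0,z0,P[:,2].max(),len(P))
E
```

```text
clock: 16.53
position: [497.8, 5.4, 86.8]
ee_rot: [0.004, 3.137, 0.0]
ft_force: [-0.1, 0.0, 0.1]
gripper_width: 0.323
grip_force: 0.0
[ 0.28247442 -0.45340452 -0.53142962] [498.15112489   5.39199324  87.47117878]
-1.5658377 531.0576 80.36231 87.83206112464563 691
-1.5592701 501.8923 80.07481 87.0202185627519 330
```

```bash
python3 -m creep '[[[0,0,0,0,0,0.012,0.36],[0,0,0,0,0,0.012,0.36],[0,0,0,0,0,0.005,0.36],[0,0,0,0,0,0,0.36]]]'
```

```text
clock: 16.92
position: [498.5, 5.4, 82.1]
ee_rot: [0.004, 3.135, -0.0]
ft_force: [-0.5, -0.4, -0.7]
gripper_width: 0.32
grip_force: 0.0
```

```bash
python3 -m creep '[[[0,0,0,0,0,0.01,0.36],[0,0,0,0,0,0,0.36],[0,0,0,0,0,0,0.36]]]'
```

```text
clock: 17.17
position: [498.8, 5.4, 80.9]
ee_rot: [0.004, 3.134, -0.0]
ft_force: [-2.3, -1.3, 6.9]
gripper_width: 0.318
grip_force: 3.4
```

```bash
python3 -m creep '[[[0,0,0,0,0,-0.05,0.36],[0,0,0,0,0,-0.19,0.36],[0,0,0,0,0,-0.19,0.36],[0,0,0,0,0,-0.19,0.36],[0,0,0,0,0,-0.19,0.36],[0,0,0,0,0,-0.15,0.36],[0,0,0,0.19,0,0,0.36],[0,0,0,0.19,0,0,0.36],[0,0,0,0,0,0,0.36],[0,0,0,0,0,0,0.36]]]'
python3 - <<'E'
from h import *
im,T=cam("scene");W=cloud(im,T);cv2.imwrite("pics/s8.png",im["pixels"]);W=W.reshape(-1,3);W=W[~np.isnan(W).any(1)];s=r.sense();print(s["ft_force"],s["position"])
w,T=cam("wrist");V=cloud(w,T).reshape(-1,3);V=V[~np.isnan(V).any(1)]
for W in(W,V):
  for y in((-110,-60),(60,110)):
    P=W[(W[:,2]>70)&(W[:,2]<92)&(W[:,0]>470)&(W[:,0]<605)&(W[:,1]>y[0])&(W[:,1]<y[1])]
    if len(P)>20: print(np.polyfit(P[:,0]-545,P[:,2],1),len(P))
for nm,x,y,h in(("pepper",384,250,95),("chili",485,-222,84),("spice",543,243,98)):
    for W in (W,V):
        P=W[(W[:,2]>h-6)&(W[:,2]<h+10)&(abs(W[:,0]-x)<45)&(abs(W[:,1]-y)<45)]
        if len(P):print(nm,cv2.minEnclosingCircle(P[:,:2].astype(np.float32)),np.median(P[:,2]))
for y0,y1 in((75,165),(-160,-60)):
    P=V[(V[:,2]>44)&(V[:,2]<60)&(V[:,0]>390)&(V[:,0]<455)&(V[:,1]>y0)&(V[:,1]<y1)]
    print(np.percentile(P[:,0],[1,5,50]) if len(P) else "",len(P))
E
```

```text
clock: 18.0
position: [420.4, 5.6, 273.0]
ee_rot: [0.004, 3.133, -0.0]
ft_force: [0.9, 0.4, -0.7]
gripper_width: 0.319
grip_force: 0.0
[ 0.65481322 -0.05138796  0.56548897] [421.33776296   5.54982568 272.7993141 ]
[1.10299373e-02 8.00989184e+01] 656
[7.34838488e-03 8.00289813e+01] 546
[1.07100185e-02 7.91199622e+01] 2369
[1.10372861e-02 7.92442686e+01] 1950
pepper ((386.9306945800781, 249.7873992919922), 25.791627883911133) 90.92194864875404
pepper ((386.9306945800781, 249.7873992919922), 25.791627883911133) 90.92194864875404
chili ((486.0577392578125, -222.03062438964844), 31.632295608520508) 82.01424589350239
chili ((486.0577392578125, -222.03062438964844), 31.632295608520508) 82.01424589350239
spice ((545.6859130859375, 243.59104919433594), 23.434471130371094) 96.11091631755559
spice ((545.6859130859375, 243.59104919433594), 23.434471130371094) 96.11091631755559
[433.71331361 434.01975247 439.97009546] 613
[433.7291442  434.00424017 439.57897511] 609
```

View pics/s8.png

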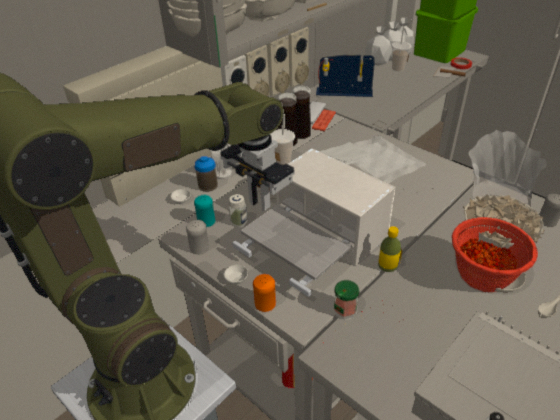

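The flap lies level on both supports at about (295,243). The shaker stands upright at (198,235), and the jars, bottle and dish are in place. I'm handing it in.

```bash
python3 -c "
from bench import r
print(r.finish_job())"
```

```text
the job is handed in; nothing more can be done
None
```

The job is handed in after about 18 s of robot time: I moved the pepper shaker aside upright, pulled both supports to their stops with the flap still up, then lowered the flap until it lay level on them.

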